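Point out the blue culture dish and log it

ROBOT

A 7-joint arm with a two-finger parallel gripper is mounted at the origin on the work surface. World frame = base frame: x ahead of the robot, y to its left, z up, the work surface at z = 0. Lengths are in m, angles in degrees, forces in N, time in s.
With the tool pointing down it reaches from about 0.35 to 0.775 m from the base axis. Payload 3.1 kg.
Tool frame: the origin (TCP) lies between the finger pads, 19 mm behind the fingertips; this is the grasp point; z points along the fingers, y is the line along which they close (so a half turn about z gives the same grasp; the last joint's range is limited). The gripper opens to 85 mm and grips with 20 to 120 N. Pads are 22 mm wide; open, the fingers measure 114 mm over their backs; the gripper's body (76 mm by 85 mm) begins 54 mm behind the grasp point. The pads swing forward as they close: fully open they stand 13 mm farther back than shut.
Start: joints at [73.7, 17.813, 0.802, 86.603, -0.252, 75.585, -1.558], TCP at [0.132, -0.534, 0.25] pointing down, gripper open.
Joint ranges: [-154.91, 154.91], [-16.99, 109.72], [-72.82, 74.43], [7.12, 147.25], [-82.49, 262.49], [11.32, 116.49], [-174.64, 174.64]. Speed limits (degrees/s): [159.86, 159.86, 180, 180, 180, 180, 180].

INTERFACE

Orientations are given as [roll, pitch, yaw] about the fixed x, y, z axes, in that order (R = Rz(yaw) Ry(pitch) Rx(roll)).
In Python, from workcell import r gives the robot as it stands. The module is installed in compiled form; this text tells all that it offers.
- The arm moves only by the shell command python3 -m crank 'ROWS' [FORCE]. ROWS is a JSON object of lists of equal length, an entry for each row: "slide": the shift along the tool's x, y, z in units of 25 mm (1.0 is 25 mm), a list of three; "roll": the turn about the tool's z in units of 6 degrees (1.0 is 6 degrees); "hand": the gripper's target within -1 to 1 (fully open at 1, half-way at 0, shut at -1). A call has exactly 5 rows; each row is the pose to reach, as a shift and turn from the pose commanded when the call began, along the tool's axes at that moment; what a row does not reach only later rows make up. A row lasts 1/10 s, in which the tool goes at most 50 mm and 8.59 degrees, less where a joint would pass 70% of its speed; a pose out of reach is approached as far as the arm can. A call with a gripper value outside its range is refused whole. The fingers move at their own pace and stop on an object; FORCE is the grip in N (left out, the last holds). Time passes only in rows, so rows that repeat a pose let the fingers close, or fill a call up. It gives the time, the measured TCP pose, the force, the opening and the grip force at its end, in the units of the state.
- r.get_obs(): the state, without advancing time (a new reading comes with each control period).
- r.grab_frame(name): name is "scene" or "side" or "wrist"; returns a dict with "frame" (384x512x3 uint8, red, green, blue), "fx", "fy", "cx", "cy" (pixels), "R" (3x3) and "t" (3): a world point X has camera coordinates R X + t; the wrist camera has in their place "tool_from_camera" (4x4, takes a point from camera to tool coordinates, whose origin is the TCP and whose axes are the flange's). Camera axes: x right, y down, z forward; pixel columns grow to the right and rows downward; lengths in m; the calibration is good to about 2 mm. A picture is of the moment at which its call begins: read the wrist's pose just before it. There is no depth.
- r.hand_in(): hands the job in; it is judged then, once.
Trained networks look in a picture, given as the dict that the camera call returned (one of the last four; its "shot" number tells which), for a name from the list of things; names that differ only in an ending like _2 or _b are one class to them, and where a whole thing is asked for, a point or a joint stands for the part that bears it (a point fixed in the world has none). Each returns a list of dicts, best first, with "p" (0 to 1); they miss things now and then, are a little off and sometimes report something else, mostly with a low value. They report only what shows in the picture. A call takes as long as a camera call. They do not tell look-alikes from the thing itself.
- r.recognise(target, picture): "xy" ([column, row] in pixels, amid what is visible of it).
The state is a dict: "clock": time; "qpos": joint angles; "qd": joint speeds; "tau": joint torques, N m; "tool_pos": TCP position; "tcp_rot": TCP orientation; "ft_force": force on the tool from outside, world axes, zero at the start; "moment": the same for the moment, N m; "width": finger opening in m; "gripper_force": force on a finger pad.
Only numpy, scipy, OpenCV 4.12 (cv2) and the standard library are available. Lean on these libraries where they do the work, as an engineer would, in place of code of your own. Each camera call takes 0.05 s, during which the arm holds its last target. There are 200 camera calls.

TASK

Show the bench camera which culture goes under the microscope next: from above, point the fingertips down at the middle of the dish with the blue label, a couple of centimetres over its lid without touching it, and hold there for two seconds. Then press the green button on the console fully down to log it, let it come back up, and move clear. Leave the red button, the dishes, the oil bottle and the slide box untouched, and do not bring the fingertips down close over the other two dishes.

Things in the scene. Friction and masses are not known exactly. Their poses are not given: they have to be found in the camera images.
- mat: dark grey bench mat, 220 x 220 x 6 mm, fixed; the three dishes stand on it. Origin: centre of its underside, at table height; z up
- dish_blue: culture dish, 60 mm across and 15 mm high, glass base, white lid with a round blue label 28 mm across in its middle; loose, light (about 30 g), stands upright on the mat. Origin: centre of its underside; z up
- dish_yellow: culture dish, 60 mm across and 15 mm high, glass base, white lid with a round yellow label 28 mm across in its middle; loose, light (about 30 g), stands upright on the mat. Origin: centre of its underside; z up
- dish_red: culture dish, 60 mm across and 15 mm high, glass base, white lid with a round red label 28 mm across in its middle; loose, light (about 30 g), stands upright on the mat. Origin: centre of its underside; z up
- dish_blue_top (a point): the middle of the lid's top face of the dish with the blue label, 15 mm above its underside (21 mm above the table); z up
- dish_yellow_top (a point): the middle of the lid's top face of the dish with the yellow label, 15 mm above its underside (21 mm above the table); z up
- dish_red_top (a point): the middle of the lid's top face of the dish with the red label, 15 mm above its underside (21 mm above the table); z up
- console: white logging console, 90 x 150 x 30 mm, fixed to the table, two push buttons on its grey top: green at +y and red at -y of its own frame, 76 mm apart. Origin: centre of its underside; z up
- log_button_top (a point): centre of the top face of the GREEN push button (28 mm across), 52 mm above the table when up; it stands 10 mm out of a fixed black housing 44 mm across; it is pressed straight down
- log_button (a joint): travel of the green button: 0 up, 0.006 m fully down; a spring returns it, fully down takes about 5 N
- cancel_button_top (a point): centre of the top face of the RED push button, same size as the green one; not to be pressed
- cancel_button (a joint): travel of the red button: 0 up, 0.006 m fully down
- oil_bottle: small amber immersion-oil bottle with a black cap, 30 mm across, 75 mm high, loose, upright. Origin: centre of its underside
- slide_box: blue slide box with a white band, 50 x 90 x 22 mm (x, y, z), loose. Origin: centre of its underside
Mind the look-alikes: they are no part of the job. What is shaped like the dish_blue but orange or pink is not meant.

How it is judged (in metres and radians):
On the way, in this order (a step that is already met when the one before it is completed fails the run):
1. the tool point dwells 1.5 s over the blue-labelled dish: within 20 mm of its middle, 21 to 65 mm above its lid (the fingertips are 19 mm lower), tool pointing down (horizontal distance between the grasp point and dish_blue_top below 0.02 m and z of the grasp point in the frame of dish_blue_top between 0.021 and 0.065 m and angle between the grasp point's own z axis and vertical above 2.5 rad), for 1.5 s.
2. the green button is pressed down by the fingers (more than 4.5 of 6 mm) (value of joint log_button above 0.0045 m and contact force between the fingers and log_button above 1 N), for 0.05 s.
At the end, for the whole second after the job is handed in: both buttons are up again (within 1.5 mm), and the three dishes, the oil bottle and the slide box stand where they stood (within 6 mm), dishes upright and at rest (value of joint each of log_button, cancel_button below 0.0015 m and distance of each of dish_blue, dish_yellow, dish_red, oil_bottle, slide_box from where it was at the start of the episode below 0.006 m and angle between each of dish_blue, dish_yellow, dish_red's own z axis and vertical below 0.1 rad and linear speed of each of dish_blue, dish_yellow, dish_red below 0.02 m/s); the robot touches nothing.
It fails at once if the robot touches a dish, the oil bottle or the slide box (more than 0.3 N) (contact force between any of the fingers, the arm and dish_blue above 0.3 N or contact force between any of the fingers, the arm and dish_yellow above 0.3 N or contact force between any of the fingers, the arm and dish_red above 0.3 N or contact force between any of the fingers, the arm and oil_bottle above 0.3 N or contact force between any of the fingers, the arm and slide_box above 0.3 N).
It fails at once if a dish, the oil bottle or the slide box is moved by more than 6 mm (distance of any of dish_blue, dish_yellow, dish_red, oil_bottle, slide_box from where it was at the start of the episode above 0.006 m).
It fails at once if the fingertips come down over a wrong dish: tool point within 20 mm of its middle and less than 65 mm above its lid ((horizontal distance between the grasp point and dish_yellow_top below 0.02 m and z of the grasp point in the frame of dish_yellow_top between -0.01 and 0.065 m) or (horizontal distance between the grasp point and dish_red_top below 0.02 m and z of the grasp point in the frame of dish_red_top between -0.01 and 0.065 m)).
It fails at once if the red button is pressed (more than 2 mm) (value of joint cancel_button above 0.002 m).
It also fails if it takes over 40 s, if anything falls off the work surface, if the arm or the gripper's body presses on something with over 40 N, if the wrist force passes 120 N, or if a joint passes its speed limit or range.

## Working session

There is one attempt and no reset: what is moved stays moved. The work goes in short steps, Python scripts to look and compute and a shell command to move; the robot and the scene stay as the last step left them, time stands still between calls to the robot, and variables do not carry over. Pictures are saved under pics/ and viewed, at most 10 in all, crops included, and the job is handed in when it is done.

```bash
mkdir -p pics
cat > h.py <<'E'
import numpy as np, cv2
from workcell import r
def px2w(p,uv,z):
    R=np.array(p["R"]);t=np.array(p["t"]);d=R.T@np.array([(uv[0]-p["cx"])/p["fx"],(uv[1]-p["cy"])/p["fy"],1]);c=-R.T@t
    return c+d*(z-c[2])/d[2]
E
python3 - <<'E'
from h import *
o=r.get_obs();print(o["clock"],o["tool_pos"],o["tcp_rot"],o["width"])
for c in("scene","side"):
    p=r.grab_frame(c);cv2.imwrite(f"pics/{c}1.png",p["frame"][:,:,::-1])
    for n,z in(("dish_blue_top",.021),("dish_yellow_top",.021),("dish_red_top",.021),("log_button_top",.052),("cancel_button_top",.052),("oil_bottle",.037),("slide_box",.011)):
        print(c,n,[(round(d["p"],2),np.round(d["xy"]).tolist(),px2w(p,d["xy"],z).round(3).tolist()) for d in r.recognise(n,p)[:4]])
E
```

```text
0.0 [ 0.1321012  -0.53317686  0.2489063 ] [-1.79862834e+02  4.28349815e-03  1.39180002e+01] 0.08543925788261154
scene dish_blue_top [(0.88, [311.0, 187.0], [0.396, 0.028, 0.021]), (0.81, [228.0, 182.0], [0.526, -0.132, 0.021]), (0.64, [266.0, 164.0], [0.399, -0.118, 0.021])]
scene dish_yellow_top [(0.97, [194.0, 194.0], [0.616, -0.157, 0.021])]
scene dish_red_top [(0.53, [198.0, 164.0], [0.529, -0.243, 0.021])]
scene log_button_top [(0.54, [316.0, 250.0], [0.582, 0.176, 0.052])]
scene cancel_button_top [(0.58, [295.0, 226.0], [0.558, 0.104, 0.052]), (0.15, [200.0, 168.0], [0.561, -0.194, 0.052])]
scene oil_bottle [(0.75, [234.0, 242.0], [0.667, 0.036, 0.037])]
scene slide_box [(0.69, [235.0, 239.0], [0.643, 0.013, 0.011]), (0.68, [236.0, 148.0], [0.394, -0.239, 0.011]), (0.63, [200.0, 163.0], [0.514, -0.255, 0.011])]
side dish_blue_top [(0.97, [195.0, 236.0], [0.391, -0.146, 0.021]), (0.95, [249.0, 233.0], [0.52, -0.146, 0.021]), (0.8, [196.0, 193.0], [0.387, 0.001, 0.021]), (0.73, [261.0, 161.0], [0.57, 0.122, 0.021])]
side dish_yellow_top [(0.79, [288.0, 236.0], [0.615, -0.162, 0.021]), (0.18, [246.0, 235.0], [0.513, -0.153, 0.021])]
side dish_red_top [(0.64, [252.0, 267.0], [0.524, -0.245, 0.021])]
side log_button_top [(0.64, [190.0, 275.0], [0.388, -0.28, 0.052]), (0.39, [265.0, 146.0], [0.582, 0.149, 0.052])]
side cancel_button_top [(0.63, [253.0, 160.0], [0.545, 0.089, 0.052])]
side oil_bottle [(0.49, [296.0, 177.0], [0.658, 0.031, 0.037])]
side slide_box []
```

Run:
```python
import cv2,numpy as np
a=cv2.imread("pics/scene1.png")[120:290,150:350];b=cv2.imread("pics/side1.png")[120:310,160:330]
cv2.imwrite("pics/c1.png",np.hstack([cv2.resize(a,(400,340),interpolation=2),cv2.resize(cv2.resize(b,(380,424),interpolation=2),(380,340))]))
cv2.imwrite("pics/c1.png",cv2.resize(a,(700,595),interpolation=2));cv2.imwrite("pics/c2.png",cv2.resize(b,(530,592),interpolation=2))
```

```text
(no output)
```

View pics/c1.png

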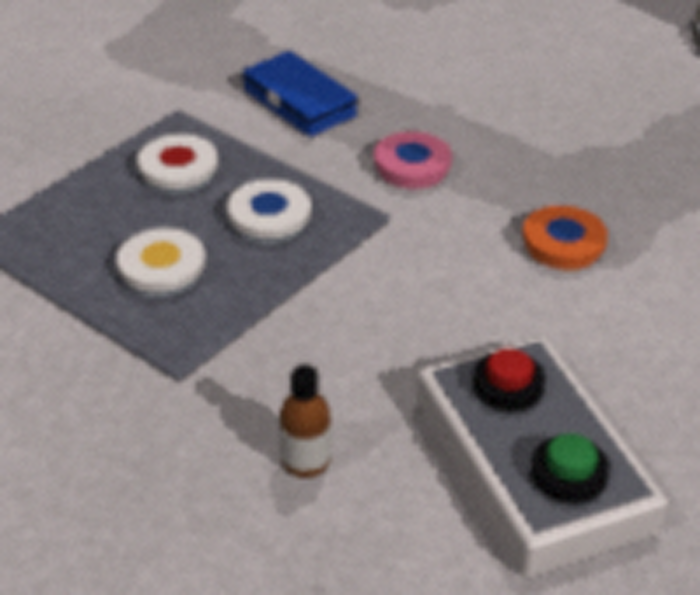

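View pics/c2.png

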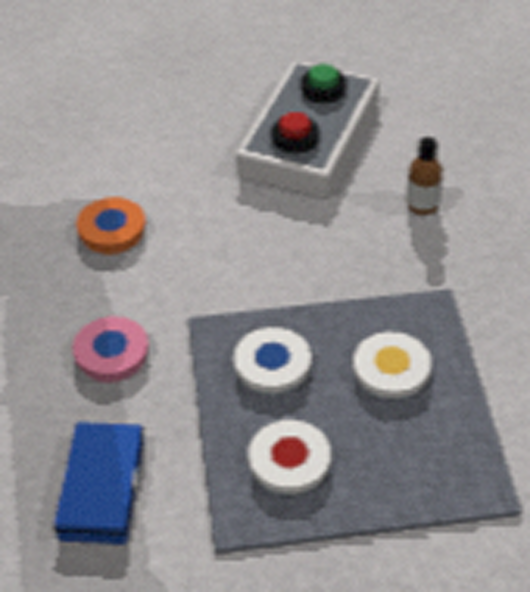

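View pics/side1.png

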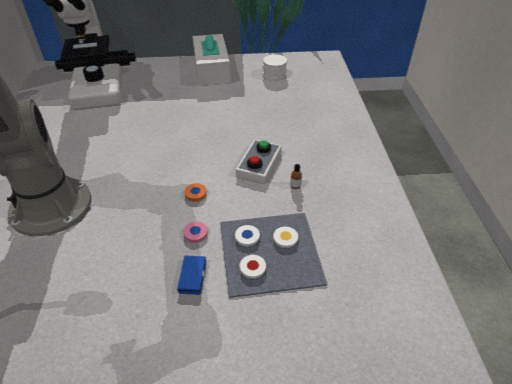

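Three blue-labelled round things, by scene pixels: orange at (311,187), pink at (266,164), and the white-lidded one on the mat at (227,178), which is (247,234) in the side view. The white one on the mat fits the description, and the enlarged crops confirm it. The green button is at scene (314,249) and side (264,144), the far end of the console from the mat. Next I refine these by colour centroid.

```bash
cat >> h.py <<'E'
def cen(f,uv,kind,w=9):
    x,y=map(int,uv);s=f[y-w:y+w+1,x-w:x+w+1].astype(float);R,G,B=s[...,0],s[...,1],s[...,2]
    m=((B-R>40)&(R<110)) if kind=="b" else (G-R>30)&(G-B>20) if kind=="g" else (R-G>60)
    v,u=np.nonzero(m);return (u.mean()+x-w,v.mean()+y-w),len(u)
E
python3 - <<'E'
from h import *
o=r.get_obs();T=np.array(o["tool_pos"]);y=np.radians(o["tcp_rot"][2])
for c,q in(("scene",((227,178,'b',.021),(314,249,'g',.050),(296,225,'r',.050))),("side",((247,234,'b',.021),(264,144,'g',.05),(254,160,'r',.05)))):
    p=r.grab_frame(c)
    for a,b,k,z in q:
        uv,n=cen(p["frame"],(a,b),k);w=px2w(p,uv,z);d=w-T
        print(c,k,np.round(uv,1),n,w.round(4),"units",np.round([d[0]*np.cos(y)+d[1]*np.sin(y),d[0]*np.sin(y)-d[1]*np.cos(y)],4)/.025)
E
```

```text
scene b [226.3 177.6] 46 [ 0.5165 -0.1486  0.021 ] units [ 18.624 -11.264]
scene g [313.3 250. ] 149 [0.5828 0.1707 0.05  ] units [ 24.268 -23.02 ]
scene r [295.6 224.9] 119 [0.5522 0.1017 0.05  ] units [ 22.42  -20.636]
side b [246.9 233.6] 68 [ 0.516  -0.1483  0.021 ] units [ 18.608 -11.28 ]
side g [263.3 143.9] 59 [0.5793 0.1637 0.05  ] units [ 24.068 -22.784]
side r [254.3 159.4] 62 [0.5488 0.0953 0.05  ] units [ 22.224 -20.42 ]
```

```bash
python3 -m crank '{"slide":[[1.24,-0.75,0],[2.48,-1.5,0],[3.72,-2.25,0],[4.96,-3,0],[6.2,-3.75,0]],"roll":[0,0,0,0,0],"hand":[-1,-1,-1,-1,-1]}' 30
python3 -m crank '{"slide":[[1.24,-0.75,0],[2.48,-1.5,0],[3.72,-2.25,0],[4.96,-3,0],[6.2,-3.75,0]],"roll":[0,0,0,0,0],"hand":[-1,-1,-1,-1,-1]}'
python3 -m crank '{"slide":[[1.24,-0.75,0],[2.48,-1.5,0],[3.72,-2.25,0],[4.96,-3,0],[6.2,-3.75,0]],"roll":[0,0,0,0,0],"hand":[-1,-1,-1,-1,-1]}'
python3 -m crank '{"slide":[[0,0,0],[0,0,0.5],[0,0,1],[0,0,1.5],[0,0,2]],"roll":[0,0,0,0,0],"hand":[-1,-1,-1,-1,-1]}'
```

```text
clock: 1.4
tool_pos: [0.2611, -0.4045, 0.2502]
tcp_rot: [180.0, -0.0, 13.9]
ft_force: [0.3, -0.9, 0.4]
width: 0.0124
gripper_force: 0.0
clock: 1.9
tool_pos: [0.389, -0.2762, 0.2502]
tcp_rot: [180.0, -0.0, 13.9]
ft_force: [0.6, -0.3, -0.5]
width: -0.0001
gripper_force: 0.0
clock: 2.4
tool_pos: [0.5169, -0.1481, 0.2501]
tcp_rot: [180.0, -0.0, 13.9]
ft_force: [1.0, -1.1, 0.9]
width: -0.0
gripper_force: 0.0
clock: 2.9
tool_pos: [0.5147, -0.1503, 0.1983]
tcp_rot: [-180.0, 0.1, 13.8]
ft_force: [0.6, -0.5, -0.8]
width: 0.0001
gripper_force: 0.0
```

Now I check with the wrist camera that the dish below is the white one.

```bash
cat >> h.py <<'E'
from scipy.spatial.transform import Rotation as Ro
def wp(p,o):
    M=np.array(p["tool_from_camera"]);Rt=Ro.from_euler("xyz",o["tcp_rot"],degrees=True).as_matrix();q=dict(p)
    Rw=Rt@M[:3,:3];c=Rt@M[:3,3]+np.array(o["tool_pos"]);q["R"]=Rw.T;q["t"]=-Rw.T@c;return q
E
python3 - <<'E'
from h import *
o=r.get_obs();p=r.grab_frame("wrist");q=wp(p,o);cv2.imwrite("pics/w1.png",p["frame"][:,:,::-1]);print(np.round(o["tool_pos"],4))
for n,z in(("dish_blue_top",.021),("log_button_top",.052)):
    print(n,[(round(d["p"],2),np.round(d["xy"]).tolist(),px2w(q,d["xy"],z).round(4).tolist()) for d in r.recognise(n,p)[:4]])
E
```

```text
[ 0.5147 -0.1503  0.1983]
dish_blue_top [(0.96, [88.0, 245.0], [0.3918, 0.0126, 0.021]), (0.88, [202.0, 261.0], [0.403, -0.1192, 0.021]), (0.55, [248.0, 174.0], [0.5177, -0.1469, 0.021])]
log_button_top []
```

View pics/w1.png

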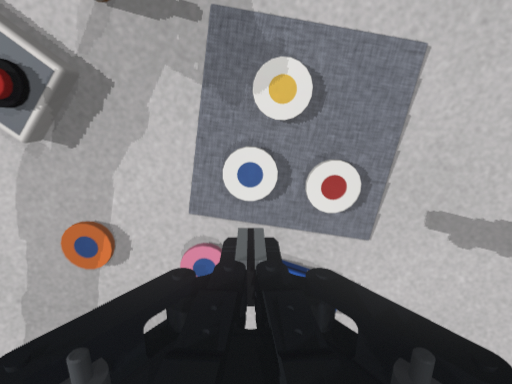

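The wrist picture shows the white dish with the blue label at (250,174), straight below on the mat at (0.516, -0.148). The pink and orange look-alikes are away at (203,265) and (86,246). I descend and hold.

```bash
python3 -m crank '{"slide":[[0,0,1.2],[0,0,2.4],[0,0,3.6],[0,0,4.6],[0,0,5.4]],"roll":[0,0,0,0,0],"hand":[-1,-1,-1,-1,-1]}'
for i in 1 ; do python3 -m crank '{"slide":[[0,0,0],[0,0,0],[0,0,0],[0,0,0],[0,0,0]],"roll":[0,0,0,0,0],"hand":[-1,-1,-1,-1,-1]}'; done
python3 -m crank '{"slide":[[0,0,0],[0,0,0],[0,0,0],[0,0,0],[0,0,0]],"roll":[0,0,0,0,0],"hand":[-1,-1,-1,-1,-1]}' >/dev/null
python3 -m crank '{"slide":[[0,0,0],[0,0,0],[0,0,0],[0,0,0],[0,0,0]],"roll":[0,0,0,0,0],"hand":[-1,-1,-1,-1,-1]}' >/dev/null
python3 -m crank '{"slide":[[0,0,0],[0,0,0],[0,0,0],[0,0,0],[0,0,0]],"roll":[0,0,0,0,0],"hand":[-1,-1,-1,-1,-1]}' >/dev/null
python3 -m crank '{"slide":[[0,0,0],[0,0,0],[0,0,0],[0,0,0],[0,0,0]],"roll":[0,0,0,0,0],"hand":[-1,-1,-1,-1,-1]}'
```

```text
clock: 3.55
tool_pos: [0.5158, -0.1493, 0.064]
tcp_rot: [-180.0, 0.0, 13.9]
ft_force: [0.7, -0.4, 0.6]
width: 0.0
gripper_force: 0.0
clock: 4.05
tool_pos: [0.5168, -0.1493, 0.0661]
tcp_rot: [179.9, -0.1, 13.9]
ft_force: [0.0, -1.2, -0.5]
width: 0.0003
gripper_force: 0.0
clock: 6.05
tool_pos: [0.516, -0.1491, 0.065]
tcp_rot: [180.0, 0.0, 13.9]
ft_force: [1.0, -0.6, 0.2]
width: -0.0002
gripper_force: 0.0
```

Held for 2.5 s at 44 mm above the lid (fingertips at 25 mm). Now I go up and over to the green button.

```bash
python3 -m crank '{"slide":[[0,0,-1.2],[0,0,-2.4],[0,0,-3.6],[0,0,-4.6],[0,0,-5.4]],"roll":[0,0,0,0,0],"hand":[-1,-1,-1,-1,-1]}' >/dev/null
python3 -m crank '{"slide":[[0.5,-1.1,0],[1.1,-2.3,0],[1.7,-3.5,0],[2.25,-4.7,0],[2.8,-5.8,0]],"roll":[0,0,0,0,0],"hand":[-1,-1,-1,-1,-1]}' >/dev/null
python3 -m crank '{"slide":[[0.55,-1.2,0],[1.1,-2.4,0],[1.7,-3.6,0],[2.25,-4.8,0],[2.75,-5.8,0]],"roll":[0,0,0,0,0],"hand":[-1,-1,-1,-1,-1]}' >/dev/null
python3 -m crank '{"slide":[[0,0,0],[0,0,0],[0,0,0],[0,0,0],[0,0,0]],"roll":[0,0,0,0,0],"hand":[-1,-1,-1,-1,-1]}'
python3 - <<'E'
from h import *
o=r.get_obs();p=r.grab_frame("wrist");q=wp(p,o);cv2.imwrite("pics/w2.png",p["frame"][:,:,::-1]);print(np.round(o["tool_pos"],4))
for n,z in(("log_button_top",.052),("cancel_button_top",.052)):
    print(n,[(round(d["p"],2),np.round(d["xy"]).tolist(),px2w(q,d["xy"],z).round(4).tolist()) for d in r.recognise(n,p)[:4]])
f=p["frame"].astype(float);m=((f[...,1]-f[...,0]>30)&(f[...,1]-f[...,2]>20)).astype(np.uint8)
n,l,s,c=cv2.connectedComponentsWithStats(m)
for i in range(1,n):
    if s[i,4]>100: print(c[i],s[i],px2w(q,c[i],.051))
E
```

```text
clock: 8.05
tool_pos: [0.5811, 0.1642, 0.2]
tcp_rot: [180.0, 0.0, 13.8]
ft_force: [0.1, -0.4, 0.2]
width: -0.0
gripper_force: 0.0
[0.5811 0.1642 0.2   ]
log_button_top [(0.85, [245.0, 182.0], [0.5815, 0.1692, 0.052]), (0.65, [477.0, 239.0], [0.58, -0.0791, 0.052])]
cancel_button_top [(0.87, [305.0, 229.0], [0.5482, 0.0976, 0.052])]
[246.96661102 182.14858097] [234 169  27  28 599] [0.58205735 0.16740488 0.051     ]
```

View pics/w2.png

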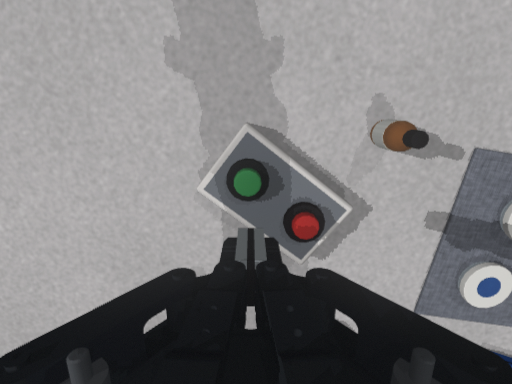

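The picture shows the green button at (247,182), which is (0.582, 0.167), and the red one at (305,227). They measure about 77 mm apart against 76 mm given. The tool is 3 mm off the green one, so I correct that and descend to just over it.

```bash
python3 -m crank '{"slide":[[0.07,-0.11,1.2],[0.07,-0.11,2.4],[0.07,-0.11,3.5],[0.07,-0.11,4.4],[0.07,-0.11,4.9]],"roll":[0,0,0,0,0],"hand":[-1,-1,-1,-1,-1]}'
python3 -m crank '{"slide":[[0,0,0.1],[0,0,0.2],[0,0,0.3],[0,0,0.4],[0,0,0.44]],"roll":[0,0,0,0,0],"hand":[-1,-1,-1,-1,-1]}'
```

```text
clock: 8.7
tool_pos: [0.5807, 0.1681, 0.0752]
tcp_rot: [180.0, 0.2, 13.9]
ft_force: [0.7, -0.8, 0.2]
width: 0.0003
gripper_force: 0.0
clock: 9.2
tool_pos: [0.5831, 0.1694, 0.0677]
tcp_rot: [-180.0, -0.2, 13.9]
ft_force: [-0.1, -0.2, 3.5]
width: -0.0002
gripper_force: 1.6
```

```bash
python3 -m crank '{"slide":[[0,0,0.06],[0,0,0.12],[0,0,0.16],[0,0,0.16],[0,0,0.16]],"roll":[0,0,0,0,0],"hand":[-1,-1,-1,-1,-1]}'
```

```text
clock: 9.7
tool_pos: [0.5831, 0.1694, 0.0648]
tcp_rot: [180.0, -0.2, 13.9]
ft_force: [-1.0, -0.6, 10.5]
width: 0.0001
gripper_force: 5.4
```

The force is 10.5 N, well past the 5 N for full travel, so the button is on its stop. Now I retreat.

```bash
python3 -m crank '{"slide":[[0,0,0],[0,0,-0.5],[0,0,-1.5],[0,0,-2.7],[0,0,-4]],"roll":[0,0,0,0,0],"hand":[-1,-1,-1,-1,-1]}'
python3 -m crank '{"slide":[[0,0,-1],[0,0,-2],[0,0,-2.5],[0,0,-2.5],[0,0,-2.5]],"roll":[0,0,0,0,0],"hand":[-1,-1,-1,-1,-1]}'
python3 - <<'E'
from h import *
o=r.get_obs();p=r.grab_frame("wrist");q=wp(p,o);cv2.imwrite("pics/w3.png",p["frame"][:,:,::-1])
p=r.grab_frame("side");uv,n=cen(p["frame"],(247,234),'b');print(px2w(p,uv,.021))
E
```

```text
clock: 10.2
tool_pos: [0.5806, 0.1683, 0.1623]
tcp_rot: [180.0, 0.2, 13.9]
ft_force: [0.3, 0.1, -0.0]
width: 0.0003
gripper_force: 0.0
clock: 10.7
tool_pos: [0.5812, 0.1685, 0.2237]
tcp_rot: [180.0, 0.1, 13.9]
ft_force: [0.0, 0.0, -0.2]
width: -0.0004
gripper_force: 0.0
[ 0.51596808 -0.14827457  0.021     ]
```

View pics/w3.png

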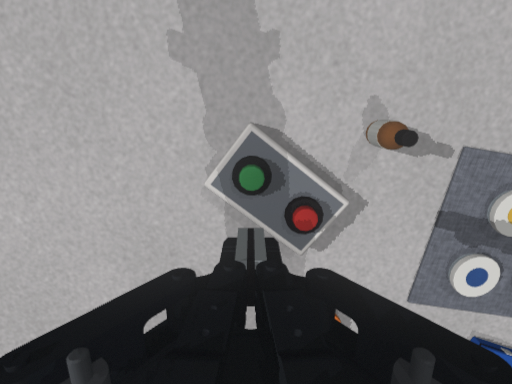

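The green button at (251,178) is back up, the blue-labelled dish has not moved, and the arm is clear.

```bash
python3 -c "from workcell import r;print(r.hand_in())"
```

```text
the job is handed in; nothing more can be done
None
```

I pointed at the blue-labelled dish for about 2.5 s with the fingertips 25 mm over its lid, pressed the green button down to its stop, let it come back up, moved clear, and handed the job in; no verdict was returned.

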